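# Set up the spindle sander: fit the drum, set the fence to the line, clamp it

### The job

Set up the spindle sander in the bench: put the middle-sized of the three sanding drums over the upright spindle so that it sits fully down (its nut comes later), and slide the fence along its slots until its front face is in line with the pencil line on the tape, then turn the clamp lever clockwise as far as it goes to lock the fence there. Leave the other drums, the nut, tools, tins and offcut where they are.

Things in the scene. Friction and masses are not known exactly. Their poses are not given: they have to be found in the camera images.
- sander: The spindle sander's flat black plate, 320 (x) x 340 (y) x 10 mm, fixed on the bench. Origin at the centre of its underside (bench level), x and y along its edges, z up. In this frame, mm: spindle at (0, -100), clamp lever's stud at (-70, 75), plain guide bolt (top at z = 35) at (70, 75), grey switch box 100 x 55 x 45 high beside its -y edge, centred at (95, -201).
- spindle_seat (a point): Centre of the top of the steel washer (diameter 36, 4 mm high) round the foot of the spindle, 14 mm above the bench: the underside of the drum rests here when it is fully down.
- spindle_tip (a point): Top of the upright steel spindle, diameter 12 mm, 112 mm above the seat; the last 9 mm taper to a 5 mm tip.
- drum: The middle-sized sanding drum, to be fitted: brown abrasive sleeve on a black rubber core, outside diameter 50 mm, 90 mm tall, with a 16 mm bore right through, about 0.2 kg, loose, standing upright on the bench. Origin at the centre of its underside, z up along the bore.
- fence (a joint): Travel of the fence along its slots, m: 0 is fully back, 0.065 is nearest the spindle. It grows as the fence moves along the plate's -y towards the spindle. The fence slides under about 5 N while the clamp lever is loose; with the lever tight it is clamped fast (it holds some 25 N).
- fence_face (a point): Middle of the bottom edge of the fence's front face (the face towards the spindle, at the plate's -y). The fence is an upright plywood rail 220 (along the plate's x) x 18 (plate y) x 70 mm high; behind it (+y) a flat steel foot 6 mm thick reaches 112 mm back and carries two slots along y; a 3 mm steel upstand covers the rail's back up to 40 mm above the plate, so grip above that.
- fence_top (a point): Centre of the rail's top edge, 80 mm above the bench; the rail can be pinched across its 18 mm thickness anywhere along its 220 mm.
- mark: Strip of pale masking tape 45 (x) x 36 (y) mm stuck on the plate next to the fence's +x end, with a dark pencil line 2.5 mm wide across its middle, along the plate's x. Origin on the line, axes as the plate's. The fence is set when its front face lies in line with this line (same y in this frame).
- clamp (a joint): Angle of the black clamp lever about its upright stud, rad: near 0 it points back (the plate's +y) and is loose, it grows clockwise seen from above, and at its stop, 1.571, it points along the plate's +x, parallel to the fence, and is tight. It begins to bite at about 0.9, stays where it is left, and takes about 0.3 N m while loose, rising to 0.5 N m at the stop. It may be pushed sideways or pinched.
- lever_hub (a point): Point on the clamp lever's upright turning axis, 50 mm above the bench, fixed to the plate; the lever's hub is 26 mm across and reaches 62 mm above the bench. Under it a flat loose steel clamping bar, 179 x 24 x 8 mm, lies on the fence's foot from this stud to the guide bolt: it stays there.
- lever_tip (a point): Point on the lever's arm 60 mm out from the turning axis, on the arm's centre line, 62 mm above the bench; the round arm is 13 to 16 mm thick and ends 84 mm from the axis.
- drum_small: Bystander: small sanding drum, diameter 30, 90 mm tall, standing on the bench; origin at its underside.
- drum_big: Bystander: large sanding drum, diameter 76, 90 mm tall, standing on the bench; origin at its underside.
- star_nut: Bystander: metal five-lobed star nut, 50 mm across, 20 mm high, lying on the plate near its corner (-115, -125); origin at its underside.
- offcut: Bystander: pine offcut 170 x 70 x 22 mm lying on the bench; origin at its underside.
- spray_can: Bystander: blue spray can, diameter 66, 190 mm tall; origin at its underside.
- paint_tin: Bystander: paint tin, diameter 98, 115 mm tall; origin at its underside.
- screwdriver: Bystander: screwdriver with a red handle, about 200 mm, lying on the bench.
- hammer: Bystander: hammer with a wooden handle, about 280 mm, lying on the bench.

How it is judged:
On the way, in this order (a step that is already met when the one before it is completed fails the run):
1. the fence's front face is on the pencil line while the clamp lever is still loose (y of fence_face in the frame of mark between -0.004 and 0.004 m and value of joint clamp below 0.9 rad), for 0.2 s.
2. the clamp lever is turned tight with the fence on the line (y of fence_face in the frame of mark between -0.004 and 0.004 m and value of joint clamp above 1.35 rad), for 0.2 s.
At the end, for the whole second after the job is handed in: The middle drum stands upright on the spindle, its underside on the seat (within 3 mm in height and 5 mm of centre), at rest; the fence's front face is within 4 mm of the pencil line; the clamp lever is turned past 1.35 rad (its stop is at 1.571) (all of step 2 and horizontal distance between drum and spindle_seat below 0.005 m and z of drum in the frame of spindle_seat between -0.003 and 0.003 m and angle between drum's own z axis and vertical below 0.06 rad and linear speed of drum below 0.02 m/s); the robot touches nothing.
It fails at once if another drum or the star nut is pushed more than 40 mm or tipped over (distance of any of drum_small, drum_big, star_nut from where it was at the start of the episode above 0.04 m or angle between any of drum_small, drum_big's own z axis and vertical above 0.6 rad).
It fails at once if the spray can or the paint tin is pushed more than 40 mm or tipped over (distance of any of spray_can, paint_tin from where it was at the start of the episode above 0.04 m or angle between any of spray_can, paint_tin's own z axis and vertical above 0.6 rad).
It fails at once if the screwdriver, the hammer or the offcut is pushed more than 40 mm (distance of any of screwdriver, hammer, offcut from where it was at the start of the episode above 0.04 m).
It also fails if it takes over 70 s, if anything falls off the work surface, if the arm or the gripper's body presses on something with over 40 N, if the wrist force passes 120 N, or if a joint passes its speed limit or range.

### The arm

A 6-joint arm with a two-finger parallel gripper is mounted at the origin on the work surface. World frame = base frame: x ahead of the robot, y to its left, z up, the work surface at z = 0. Lengths are in m, angles in rad, forces in N, time in s.
With the tool pointing down it reaches from about 0.35 to 0.85 m from the base axis. Payload 8.1 kg.
Tool frame: the origin (TCP) lies at the centre of the arm's flange, where the gripper is bolted on; the fingertips stand 186 mm ahead of it and the grasp point (between the pads) lies 167 mm ahead of it (robot.grasp_offset is the distance from the TCP to the grasp point, in m); z points along the fingers, y is the line along which they close (so a half turn about z gives the same grasp; the last joint's range is limited). The gripper opens to 93 mm and grips with 3 to 60 N. Pads are 15 mm wide; open, the fingers measure 128 mm over their backs; the gripper's body (75 mm by 188 mm) begins 65 mm behind the grasp point.
Start: joints at [1.21, 0.13, 1.488, -0, 1.523, -0.085], TCP at [0.163, 0.577, 0.405] pointing down, gripper open.
Joint ranges: [-2.96, 2.96], [-0.89, 2.26], [0.02, 2.5], [-1.34, 4.48], [0, 2.73], [-2.66, 2.66]. Speed limits (rad/s): [2.39, 2.39, 2.79, 3.14, 3.14, 3.14].

### API

Orientations are given as a rotation vector (axis times angle).
In Python, from plant import robot gives the robot as it stands.
- The arm moves only by the tool drive_tool, never from a script. Its argument "moves" is one flat list of numbers, 7 for each row, row after row: the finger opening in mm, from 0 to 93, then the shift along the tool's x, y, z in mm, then the turn, a rotation vector about the tool's x, y, z in degrees. A call has 1 to 8 rows; each row shifts and turns the commanded pose from where the row before left it, along the tool's axes as they then stand; what a row does not reach is not made up. A row lasts 1/10 s, in which the tool goes at most 50 mm and 8.59 degrees, less where a joint would pass 70% of its speed; a pose out of reach is approached as far as the arm can. A call is refused whole if a number of a shift passes 50 or a number of a turn 8.59, either way. A call with a gripper value outside its range is refused whole. The fingers move at their own pace and stop on an object; "grip_force" is the grip in N (left out, the last holds). Time passes only in rows, so rows that do not move let the fingers close. It gives the time, the measured TCP pose, the force, the opening and the grip force at its end, in the units of the state.
- robot.read_state(): the state, without advancing time (a new reading comes with each control period).
- robot.read_camera(name): name is "side" or "top" or "wrist"; returns a dict with "color" (480x640x3 uint8, red, green, blue), "depth" (480x640 float32, m along the optical axis (not along the pixel's ray), 0 where there is no reading), "mtx" (3x3 intrinsics, pixels), "R" (3x3) and "t" (3): a world point X has camera coordinates R X + t. Camera axes: x right, y down, z forward; pixel columns grow to the right and rows downward; lengths in m; the calibration is good to about 2 mm. A picture is of the moment at which its call begins.
- robot.close_job(): hands the job in; it is judged then, once.
The state is a dict: "t": time; "q": joint angles; "dq": joint speeds; "joint_torque": joint torques, N m; "tool_pos": TCP position; "orientation": TCP orientation; "force": force on the tool from outside, world axes, zero at the start; "wrist_torque": the same for the moment, N m; "opening": finger opening in m; "gripper_force": force on a finger pad.
Only numpy, scipy, OpenCV 4.12 (cv2) and the standard library are available. Lean on these libraries where they do the work, as an engineer would, in place of code of your own. Each camera call takes 0.05 s, during which the arm holds its last target. There are 200 camera calls.

## Working session

There is one attempt and no reset: what is moved stays moved. The work goes in short steps, Python scripts to look and compute and a tool call to move; the robot and the scene stay as the last step left them, time stands still between calls to the robot, and variables do not carry over. Pictures are saved under pics/ and viewed, at most 12 in all, crops included, and the job is handed in when it is done.

Besides the shell and the picture viewer there is one more tool, called after "Call:" as name(argument=value, ...), one argument or row to a line, values as JSON. drive_tool: Moves the arm, as the interface text tells. Its arguments: {"type":"object","properties":{"moves":{"type":"array","items":{"type":"number"}},"grip_force":{"type":"number"}},"required":["moves"]}

```bash
ls; mkdir -p pics; python3 - <<'E'
from plant import robot
import cv2,numpy as np
s=robot.read_state(); print(s)
for n in("top","side"):
    c=robot.read_camera(n); np.savez(f"{n}0.npz",**c)
    cv2.imwrite(f"pics/{n}0.png",c["color"][:,:,::-1]); print(n,c["mtx"],c["R"],c["t"])
E
```

```text
pics
{'t': 0.0, 'q': array([ 1.20959032e+00,  1.31154287e-01,  1.48927889e+00,  3.28572460e-05,
        1.52295343e+00, -8.53981201e-02]), 'dq': array([ 0.00140986,  0.00146519, -0.00144086,  0.00127744,  0.00074847,
       -0.00081624]), 'joint_torque': array([ 7.81513045e-04, -5.59864211e+01, -4.91756308e+01,  7.67586543e-02,
        3.58091597e-02, -1.66697678e-04]), 'tool_pos': array([0.16328759, 0.57712391, 0.40369144]), 'orientation': array([-4.31809448e-01, -3.11134062e+00,  2.73617935e-03]), 'force': array([-0.26505441,  0.17931231,  0.15318083]), 'wrist_torque': array([0.00077323, 0.01986165, 0.0418717 ]), 'gripper_force': 0.0, 'opening': 0.09278358050137596}
top [[435.37721273   0.         330.67622437]
 [  0.         435.37721273 239.29258484]
 [  0.           0.           1.        ]] [[ 0.0230541  -0.99973319 -0.00143464]
 [-0.99601903 -0.0228448  -0.08616384]
 [ 0.08610807  0.00341536 -0.99627995]] [-0.01500127  0.52922241  1.17688559]
side [[483.73483416   0.         327.51738384]
 [  0.         483.73483416 240.15956797]
 [  0.           0.           1.        ]] [[ 0.9906575  -0.13605359 -0.00933445]
 [-0.10608717 -0.72583134 -0.67964284]
 [ 0.08569261  0.67428354 -0.7334838 ]] [-0.5200265   0.10712402  1.19273283]
```

View pics/top0.png

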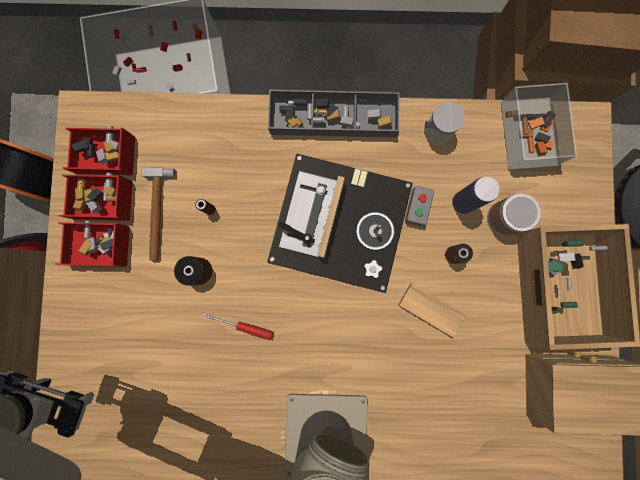

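View pics/side0.png

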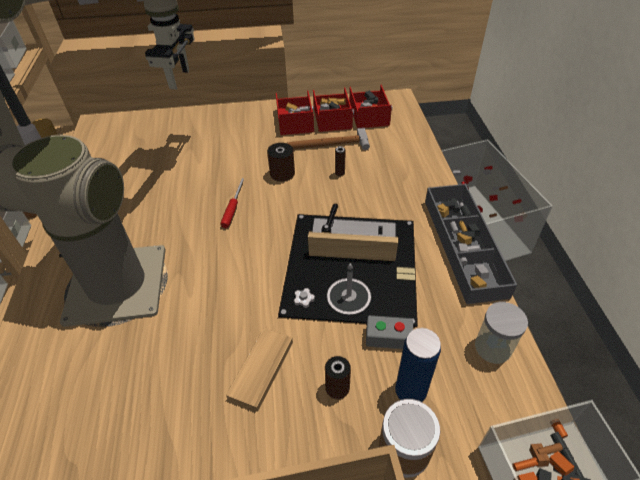

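The top view shows the plate with corner screws near (299,158), (409,185), (386,290) and (272,262), and the spindle at about (376,231). The fence rail is at about (330,215), the lever hub at (307,238) pointing back, and the tape at (360,177). The middle drum is at (459,254), next to the blue can at (475,195).

```bash
cat > h.py <<'E'
import numpy as np,cv2
def ray(c,px,z):
    px=np.atleast_2d(np.asarray(px,float)); K,R,t=c["mtx"],c["R"],c["t"]
    d=(np.c_[px,np.ones(len(px))]@np.linalg.inv(K).T)@R; o=-R.T@t
    return o+d*((z-o[2])/d[:,2])[:,None]
def pt(c,px):
    pass
def cloud(c):
    h,w=c["depth"].shape; u,v=np.meshgrid(np.arange(w),np.arange(h)); D=c["depth"]
    K=c["mtx"]; P=np.stack([(u-K[0,2])/K[0,0]*D,(v-K[1,2])/K[1,1]*D,D],-1)
    return (P-c["t"])@c["R"]
def proj(c,X):
    Y=np.atleast_2d(X)@c["R"].T+c["t"]; p=Y@c["mtx"].T; return p[:,:2]/p[:,2:]
E
python3 - <<'E'
from h import *
c=dict(np.load("top0.npz")); P=cloud(c); im=c["color"]
g=im.max(2); m=((g<70)).astype(np.uint8); 
Z=P[...,2]
m[(Z>0.025)|(Z<-0.02)]=0; roi=np.zeros_like(m); roi[150:298,262:416]=1; m*=roi
n,l,s,ce=cv2.connectedComponentsWithStats(m); k=1+np.argmax(s[1:,4]); 
ct=np.argwhere(l==k)[:,::-1]
W=ray(c,ct,0.01)[:,:2]
r=cv2.minAreaRect((W*1000).astype(np.float32)); print("plate",r, cv2.boxPoints(r))
# objects by height
for nm,(a,b,u,v),zr in [("mid",(235,275,440,480),(.082,.1)),("rail",(165,270,270,350),(.072,.085)),("spindle",(215,245,355,395),(.03,.14)),("lever",(220,260,265,325),(.055,.072)),("can",(170,220,445,505),(.17,.21))]:
    S=np.zeros_like(Z,bool); S[a:b,u:v]=1; S&=(Z>zr[0])&(Z<zr[1]); Q=P[S]
    print(nm,len(Q),Q.mean(0).round(4),Q.min(0).round(3),Q.max(0).round(3))
    if nm in("rail","lever"): print(cv2.minAreaRect((Q[:,:2]*1000).astype(np.float32)))
E
```

```text
plate ((579.8236694335938, -28.685638427734375), (336.25238037109375, 318.2652587890625), 76.8533706665039) [[ 386.62244 -156.2117 ]
 [ 696.5464  -228.59918]
 [ 773.0249    98.84042]
 [ 463.10095  171.2279 ]]
mid 284 [ 0.4959 -0.3452  0.0898] [ 0.472 -0.371  0.082] [ 0.52  -0.32   0.096]
rail 567 [0.5836 0.0016 0.0798] [ 0.477 -0.032  0.072] [0.693 0.132 0.085]
((598.9660034179688, 54.93058776855469), (133.1857452392578, 219.3820037841797), 76.84198760986328)
spindle 42 [ 0.5553 -0.1231  0.0957] [ 0.551 -0.131  0.033] [ 0.563 -0.119  0.128]
lever 189 [0.5422 0.0898 0.063 ] [0.479 0.022 0.055] [0.569 0.135 0.072]
((531.029052734375, 72.14582061767578), (143.24034118652344, 31.771835327148438), 53.97800064086914)
can 615 [ 0.6425 -0.3694  0.1879] [ 0.612 -0.405  0.17 ] [ 0.676 -0.34   0.197]
```

```bash
python3 - <<'E'
from h import *
c=dict(np.load("top0.npz")); im=c["color"][145:300,255:485,::-1]
cv2.imwrite("pics/crop1.png",cv2.resize(im,None,fx=3.4,fy=3.4,interpolation=cv2.INTER_CUBIC))
E
```

```text
(no output)
```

View pics/crop1.png

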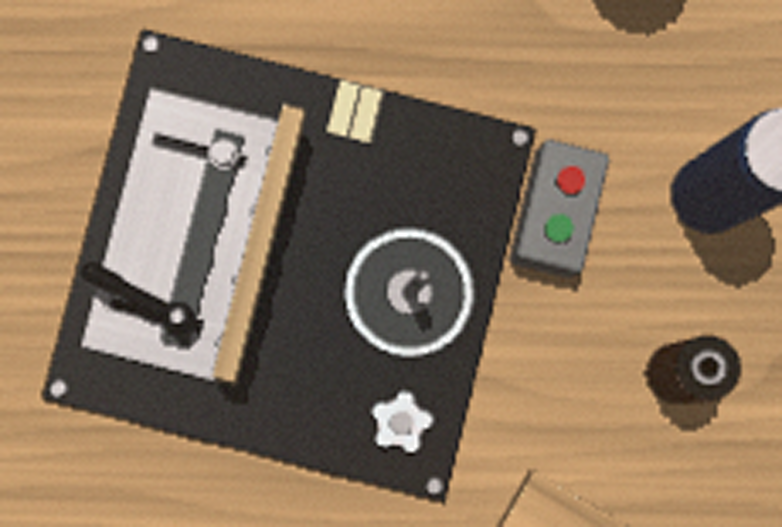

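The crop confirms the layout: the pencil line is at crop (357,111), which is full-image (360,177.6). The lever points back and slightly toward -x, and the rail is about 70 px left of the line.

```bash
cat >> h.py <<'E'
O=np.array([.5798,-.0287]); A=np.radians(-13.15)
X=np.array([np.cos(A),np.sin(A)]); Y=np.array([-X[1],X[0]])
def toP(w): w=np.atleast_2d(w)[:,:2]-O; return np.c_[w@X,w@Y]*1000
def toW(p): p=np.atleast_2d(p)/1000; return O+p[:,:1]*X+p[:,1:2]*Y
E
python3 - <<'E'
from h import *
c=dict(np.load("top0.npz")); P=cloud(c); Z=P[...,2]; im=c["color"].astype(int)
S=np.zeros_like(Z,bool); S[165:270,300:350]=1; S&=(Z>.074)&(Z<.086)&(im[...,0]>150)&(im[...,2]<150)
uv=np.argwhere(S)[:,::-1]; p=toP(ray(c,uv,.08)); print("rail",len(p),p.min(0),p.max(0),np.percentile(p,[3,50,97],axis=0),np.polyfit(p[:,0],p[:,1],1))
# tape
t=(im[...,0]>170)&(im[...,1]>160)&(im[...,2]>100); b=np.zeros_like(t); b[165:190,348:372]=1
uv=np.argwhere(t&b)[:,::-1]; q=toP(ray(c,uv,.01)); print("tape",len(q),np.percentile(q,[2,50,98],axis=0),q.mean(0))
print("line",toP(ray(c,[[360,177.6]],.01)))
uv=np.argwhere(Z>1)
m=np.zeros_like(Z,bool); m[215:262,270:320]=1; m&=(im.max(2)<50)&(Z>.053)&(Z<.075)
l=toP(P[m]); print("lever",l.min(0),l.max(0)); far=l[np.argsort(l[:,1])[-12:]]; print(far.mean(0))
E
```

```text
rail 524 [-108.4894297    19.92312338] [109.30419077  37.20688319] [[-102.1410471    20.55220292]
 [  -0.77601036   28.54723053]
 [ 102.29186282   36.64489755]] [-8.07059607e-04  2.85263949e+01]
tape 186 [[115.04762743 -36.28842909]
 [136.79537637 -20.68659392]
 [164.88138202  -1.91892507]] [136.98760182 -19.32872447]
line [[135.83184442 -22.40087652]]
lever [-81.76855221  64.22656568] [-46.4148562  156.42566887]
[-53.58268815 152.77568666]
```

```bash
cat >> h.py <<'E'
from scipy.spatial.transform import Rotation as Ro
def togo(s,xy,z,yaxis):
    """xy world grasp pt, z grasp height, closing axis dir; prints turn about tool z (deg) & tool-frame shift after the turn (mm)"""
    R=Ro.from_rotvec(s["orientation"]).as_matrix(); y=np.r_[yaxis,0]
    if y@R[:,1]<0: y=-y
    zt=np.array([0,0,-1.]); T=np.c_[np.cross(y,zt),y,zt]
    rv=np.degrees(Ro.from_matrix(R.T@T).as_rotvec())
    d=np.r_[xy,z+.167]-s["tool_pos"]
    print("turn",rv.round(2),"shift",(T.T@d*1000).round(1),"q",s["q"].round(2),"t",s["t"])
E
python3 - <<'E'
from h import *; from plant import robot
s=robot.read_state(); p=toW([10,28.5])[0]; print(p); togo(s,p,.16,Y)
E
```

```text
[ 0.59602156 -0.00322234]
turn [-0.09 -0.01 -2.65] shift [-553.4 -466.7   76.8] q [ 1.21  0.13  1.49  0.    1.52 -0.09] t 0.1
```

Call:
drive_tool(
  moves=[60,-34,-29,0,0,0,-2.65,60,-34,-29,0,0,0,0,60,-34,-29,0,0,0,0,60,-34,-29,0,0,0,0,60,-34,-29,0,0,0,0,60,-34,-29,0,0,0,0,60,-34,-29,0,0,0,0,60,-34,-29,0,0,0,0],
  grip_force=20,
)

```text
t: 0.9
tool_pos: [0.3743, 0.2867, 0.4045]
orientation: [-0.359, -3.121, 0.0]
force: [1.1, 0.1, -0.3]
opening: 0.0599
gripper_force: 0.0
```

Call:
drive_tool(
  moves=[60,-34,-29,0,0,0,0,60,-34,-29,0,0,0,0,60,-34,-29,0,0,0,0,60,-34,-29,0,0,0,0,60,-34,-29,0,0,0,0,60,-34,-29,0,0,0,0,60,0,0,0,0,0,0,60,0,0,0,0,0,0],
)

```text
t: 1.7
tool_pos: [0.533, 0.0716, 0.404]
orientation: [-0.363, -3.119, -0.0]
force: [-0.2, 0.2, 0.6]
opening: 0.0599
gripper_force: 0.0
```

```bash
python3 - <<'E'
from h import *; from plant import robot
s=robot.read_state(); p=toW([10,28.5])[0]; togo(s,p,.16,Y)
c=robot.read_camera("wrist"); np.savez("w1.npz",**c); cv2.imwrite("pics/w1.png",c["color"][:,:,::-1])
print(c["R"],-c["R"].T@c["t"],s["tool_pos"],s["force"])
E
```

```text
turn [-0.01 -0.09 -0.14] shift [-78.4 -58.5  77. ] q [ 0.04 -0.04  1.66  0.    1.52 -1.3 ] t 1.7
[[ 2.29661766e-01  9.73270487e-01 -1.79642531e-04]
 [ 9.41512224e-01 -2.22121023e-01  2.53410699e-01]
 [ 2.46597252e-01 -5.83678843e-02 -9.67358768e-01]] [0.46299249 0.08821439 0.38412424] [0.53300541 0.07158008 0.40397385] [-0.17622998  0.18129557  0.60357782]
```

View pics/w1.png

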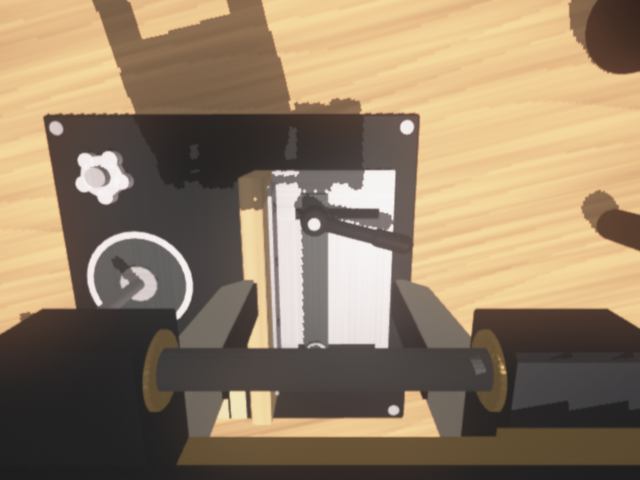

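The wrist view shows the rail at columns 240–275 beside the lever hub at (314,224), with plenty of clearance for the fingers. The tape is hidden low at (237,405). I'll pinch the rail now.

Call:
drive_tool(
  moves=[60,-26,-19,0,0,0,0,60,-26,-19,0,0,0,0,60,-26,-20,0,0,0,0,60,0,0,40,0,0,0,60,0,0,40,0,0,0,60,0,0,0,0,0,0,60,0,0,0,0,0,0],
)

```text
t: 2.45
tool_pos: [0.5949, -0.0005, 0.3247]
orientation: [-0.357, -3.119, -0.0]
force: [-0.1, -0.1, 0.7]
opening: 0.0601
gripper_force: 0.0
```

```bash
python3 - <<'E'
from h import *; from plant import robot
s=robot.read_state(); p=toW([10,28.5])[0]; togo(s,p,.074,Y)
E
```

```text
turn [-0.01 -0.12  0.09] shift [-1.7 -2.4 83.7] q [-0.09  0.17  1.59  0.    1.38 -1.43] t 2.45
```

Call:
drive_tool(
  moves=[60,-2,-2,30,0,0,0,60,0,0,30,0,0,0,60,0,0,24,0,0,0,60,0,0,0,0,0,0,12,0,0,0,0,0,0,10,0,0,0,0,0,0,10,0,0,0,0,0,0,10,0,0,0,0,0,0],
  grip_force=25,
)

```text
t: 3.25
tool_pos: [0.5977, -0.0041, 0.2424]
orientation: [0.359, 3.119, 0.0]
force: [-1.1, -0.0, 0.1]
opening: 0.033
gripper_force: 0.0
```

```bash
python3 - <<'E'
from h import *; from plant import robot
s=robot.read_state(); print(toP(s["tool_pos"]),s["force"],s["opening"],Ro.from_rotvec(s["orientation"]).as_matrix()[:,1]); togo(s,toW([10,-10.5])[0],.074,Y)
E
```

```text
[[11.81067753 27.98335385]] [-1.14340724 -0.04473615  0.05845569] 0.03299287998196038 [2.27420079e-01 9.73796705e-01 2.92168900e-04]
turn [0.02 0.14 0.  ] shift [  1.8 -38.5   1.4] q [-0.09  0.26  1.65 -0.    1.23 -1.43] t 3.25
```

Call:
drive_tool(
  moves=[10,0,0,0,0,0,0,10,0,0,0,0,0,0,10,0,0,0,0,0,0,10,0,0,0,0,0,0,10,0,0,0,0,0,0],
)

```text
t: 3.75
tool_pos: [0.5973, -0.0039, 0.2413]
orientation: [0.36, 3.12, 0.001]
force: [-0.8, 2.7, 5.5]
opening: 0.0179
gripper_force: 25.0
```

Call:
drive_tool(
  moves=[10,0,-6,0,0,0,0,10,0,-8,0,0,0,0,10,0,-8,0,0,0,0,10,0,-8,0,0,0,0,10,0,-6,0,0,0,0,10,0,-3,0,0,0,0,10,0,0,0,0,0,0,10,0,0,0,0,0,0],
)

```text
t: 4.55
tool_pos: [0.5883, -0.0424, 0.2412]
orientation: [0.36, 3.12, -0.001]
force: [-0.6, 1.1, 5.1]
opening: 0.0177
gripper_force: 25.0
```

```bash
python3 - <<'E'
from h import *; from plant import robot
s=robot.read_state(); print(toP(s["tool_pos"]),s["force"],s["opening"])
c=robot.read_camera("top"); np.savez("top1.npz",**c); w=robot.read_camera("side"); np.savez("side1.npz",**w)
a=cv2.resize(c["color"][150:260,270:420,::-1],None,fx=4,fy=4,interpolation=cv2.INTER_CUBIC)
p=proj(w,np.r_[toW([135,-19])[0],.01])[0].astype(int); print(p)
b=cv2.resize(w["color"][p[1]-60:p[1]+50,p[0]-100:p[0]+50,::-1],None,fx=4,fy=4,interpolation=cv2.INTER_CUBIC)
cv2.imwrite("pics/f1.png",cv2.resize(np.vstack([a,b]),None,fx=.66,fy=.66)); 
E
```

```text
[[ 11.43231874 -11.38160804]] [-0.63591875  1.09388636  5.1279019 ] 0.01767800321407634
[404 273]
```

View pics/f1.png

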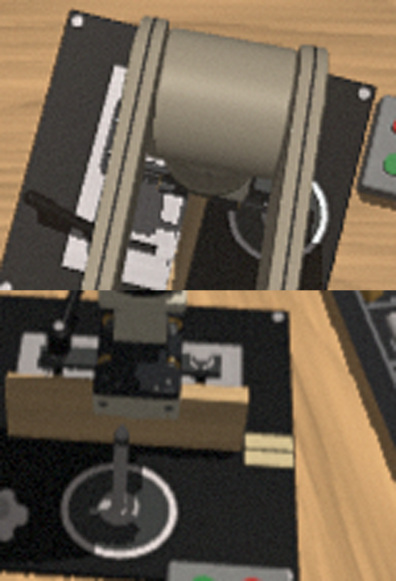

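The side crop shows the rail's bottom edge level with the pencil line at about (270,450). I'll let go, rise and check from above with the wrist camera.

Call:
drive_tool(
  moves=[40,0,0,0,0,0,0,40,0,0,0,0,0,0,40,0,0,0,0,0,0,40,0,0,-35,0,0,0,40,-40,0,-35,0,0,0,40,-40,0,0,0,0,0,40,-40,0,0,0,0,0,60,0,0,0,0,0,0],
)

```text
t: 5.45
tool_pos: [0.7053, -0.0701, 0.3055]
orientation: [-0.361, -3.119, 0.0]
force: [-0.5, 0.7, -0.2]
opening: 0.0442
gripper_force: 0.0
```

Call:
drive_tool(
  moves=[60,0,0,0,0,0,0,60,0,0,0,0,0,0,60,0,0,0,0,0,0],
)

```text
t: 5.75
tool_pos: [0.702, -0.0686, 0.3094]
orientation: [0.359, 3.121, -0.0]
force: [-0.1, 0.5, -0.2]
opening: 0.0595
gripper_force: 0.0
```

```bash
python3 - <<'E'
from h import *; from plant import robot
c=robot.read_camera("wrist"); np.savez("w2.npz",**c); cv2.imwrite("pics/w2.png",c["color"][:,:,::-1]); print(robot.read_state()["t"])
E
```

```text
5.8
```

View pics/w2.png

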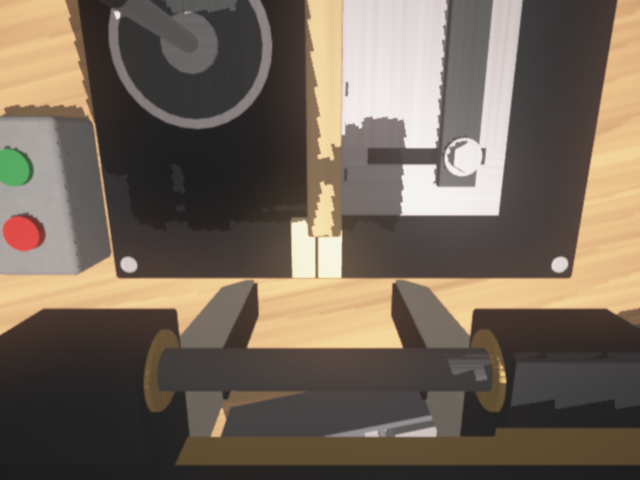

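The line is at about (316,255) and the rail's front top edge at about column 307. I'll compute both at their own heights.

```bash
python3 - <<'E'
from h import *
c=dict(np.load("w2.npz")); g=cv2.cvtColor(c["color"],cv2.COLOR_RGB2GRAY).astype(int)
col=[]
for r in range(245,272): s=g[r,308:325]; k=s.argmin(); w=np.clip(200-s,0,None); col.append((308+(w*np.arange(17)).sum()/max(w.sum(),1),r))
line=toP(ray(c,col,.01)); print("line",np.median(line,0),line[:,1].std())
for r in (30,80,130,180,205,225):
    a=c["color"][r,290:350].astype(int); sat=a[:,0]-a[:,2]
    L=290+np.argmax(sat>40); Rr=349-np.argmax(sat[::-1]>40); print(r,L,Rr,toP(ray(c,[[L-.5,r],[Rr+.5,r]],.08)).round(1).tolist())
print(toP(ray(c,[[129,265],[560,265]],.01)))
W=toP(ray(c,[[189,44]],.014)); print("washer",W)
E
```

```text
line [142.65473892 -16.953529  ] 0.018630224063518965
30 306 342 [[7.5, -20.0], [7.4, -2.4]]
80 307 341 [[29.7, -19.7], [29.7, -2.6]]
130 307 341 [[53.3, -20.0], [53.3, -2.3]]
180 307 340 [[78.4, -20.3], [78.4, -2.6]]
205 308 340 [[91.6, -19.9], [91.6, -2.4]]
225 291 340 [[102.4, -29.1], [102.4, -2.3]]
[[ 148.09192865 -154.67006491]
 [ 147.97312777  162.36183272]]
washer [[  0.15416074 -96.45729505]]
```

Call:
drive_tool(
  moves=[60,0,-40,0,0,0,0,60,0,-40,0,0,0,0,60,0,0,0,0,0,0,60,0,0,0,0,0,0,60,0,0,0,0,0,0],
)

```text
t: 6.3
tool_pos: [0.6844, -0.1459, 0.3093]
orientation: [0.359, 3.12, 0.001]
force: [-0.7, 1.2, -0.5]
opening: 0.06
gripper_force: 0.0
```

```bash
python3 - <<'E'
from h import *; from plant import robot
c=robot.read_camera("wrist"); np.savez("w3.npz",**c); im=c["color"][100:300,360:560,::-1]
cv2.imwrite("pics/w3.png",cv2.resize(im,None,fx=3,fy=3,interpolation=cv2.INTER_CUBIC)); print(proj(c,np.r_[toW([137,-20])[0],.01]))
g=cv2.cvtColor(c["color"],cv2.COLOR_RGB2GRAY)
for r in (130,180,210,250,265): print(r,g[r,370:500:2].tolist())
E
```

```text
[[420.67604802 249.84437278]]
130 [57, 57, 56, 56, 57, 56, 54, 54, 54, 53, 53, 53, 52, 52, 52, 53, 56, 65, 65, 62, 52, 51, 52, 51, 52, 52, 52, 53, 54, 66, 99, 103, 108, 108, 106, 109, 108, 106, 103, 104, 102, 103, 104, 108, 111, 112, 127, 190, 221, 224, 225, 226, 225, 225, 225, 224, 223, 221, 219, 219, 220, 221, 223, 220, 233]
180 [43, 44, 44, 44, 45, 44, 45, 45, 46, 46, 47, 47, 48, 49, 50, 59, 66, 66, 56, 53, 54, 54, 55, 56, 56, 56, 58, 60, 99, 105, 109, 111, 110, 111, 112, 110, 106, 108, 107, 108, 108, 107, 110, 115, 140, 202, 225, 227, 228, 228, 227, 227, 228, 227, 226, 224, 223, 223, 224, 226, 225, 226, 236, 236, 236]
210 [49, 49, 50, 52, 52, 53, 55, 56, 56, 57, 58, 59, 61, 63, 73, 75, 75, 76, 77, 77, 79, 79, 80, 80, 82, 83, 83, 105, 111, 113, 117, 117, 118, 118, 117, 113, 115, 114, 115, 114, 113, 113, 118, 163, 217, 228, 229, 230, 230, 229, 229, 229, 227, 227, 226, 226, 226, 227, 227, 225, 235, 237, 236, 236, 236]
250 [75, 76, 76, 77, 77, 79, 80, 81, 81, 82, 83, 85, 85, 86, 87, 187, 246, 246, 246, 246, 246, 246, 246, 246, 246, 246, 245, 185, 155, 244, 246, 245, 245, 245, 245, 245, 245, 245, 245, 245, 209, 96, 94, 94, 93, 93, 92, 91, 91, 91, 90, 88, 89, 88, 87, 86, 85, 84, 84, 83, 83, 82, 81, 80, 79]
265 [80, 80, 80, 81, 82, 81, 82, 83, 84, 84, 86, 86, 87, 87, 98, 235, 245, 245, 245, 245, 245, 245, 245, 245, 245, 245, 241, 125, 223, 245, 245, 245, 245, 245, 245, 245, 245, 245, 245, 240, 107, 93, 93, 92, 91, 91, 90, 90, 89, 89, 88, 88, 87, 86, 85, 84, 84, 83, 82, 82, 81, 80, 80, 79, 78]
```

View pics/w3.png

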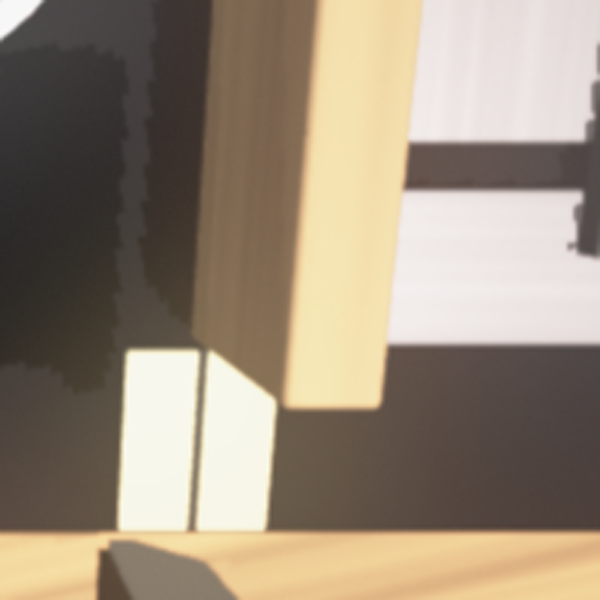

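The crop shows the face's bottom edge at crop (192,335) and the line at (203,352), so the face is about 3 mm past the line. This agrees with the top-edge computation. I'll re-grip and slide the fence back 3 mm.

Call:
drive_tool(
  moves=[50,0,40,0,0,0,0,50,20,40,0,0,0,0,50,35,0,0,0,0,0,50,35,0,0,0,0,0,50,30,0,0,0,0,0,50,0,0,0,0,0,0,50,0,0,0,0,0,0],
)

```text
t: 7.05
tool_pos: [0.5859, -0.0405, 0.3092]
orientation: [0.357, 3.12, 0.0]
force: [-0.7, -0.5, -0.0]
opening: 0.05
gripper_force: 0.0
```

```bash
python3 - <<'E'
from h import *; from plant import robot
s=robot.read_state(); togo(s,toW([11.4,-11.4])[0],.0742,Y)
E
```

```text
turn [0.01 0.06 0.09] shift [-2.8 -1.3 68. ] q [-0.16  0.16  1.63  0.    1.35 -1.5 ] t 7.05
```

Call:
drive_tool(
  moves=[40,-2,-1,24,0,0,0,40,0,0,24,0,0,0,40,0,0,20,0,0,0,10,0,0,0,0,0,0,10,0,0,0,0,0,0,10,0,0,0,0,0,0,10,0,0,0,0,0,0,10,0,0,0,0,0,0],
)

```text
t: 7.85
tool_pos: [0.5886, -0.043, 0.2424]
orientation: [0.359, 3.117, 0.0]
force: [3.1, 0.7, 2.2]
opening: 0.0177
gripper_force: 25.0
```

Call:
drive_tool(
  moves=[10,0,0,0,0,0,0,10,0,0,0,0,0,0,10,0,0,0,0,0,0],
)

```text
t: 8.15
tool_pos: [0.5886, -0.043, 0.2424]
orientation: [0.359, 3.117, 0.0]
force: [3.4, 0.8, 6.1]
opening: 0.0177
gripper_force: 25.0
```

```bash
python3 - <<'E'
from h import *; from plant import robot
s=robot.read_state(); print(s["opening"],s["gripper_force"],s["force"],toP(s["tool_pos"])); togo(s,toW([11.4,-8.4])[0],.0742,Y)
E
```

```text
0.01774271810084139 25.00132441520691 [3.38966255 0.81029986 6.14935525] [[ 11.81977445 -11.93004389]]
turn [0.03 0.21 0.  ] shift [0.4 3.5 1.2] q [-0.16  0.24  1.68  0.    1.23 -1.5 ] t 8.15
```

Call:
drive_tool(
  moves=[10,0,1.8,0,0,0,0,10,0,1.8,0,0,0,0,10,0,0,0,0,0,0,10,0,0,0,0,0,0],
)

```text
t: 8.55
tool_pos: [0.5893, -0.0401, 0.2424]
orientation: [0.36, 3.117, -0.002]
force: [2.5, -1.8, 6.1]
opening: 0.0182
gripper_force: 25.0
```

```bash
python3 - <<'E'
from h import *; from plant import robot
s=robot.read_state(); print(s["force"],toP(s["tool_pos"]))
E
```

```text
[ 2.45558649 -1.8406521   6.09855051] [[11.82928248 -8.92013932]]
```

Call:
drive_tool(
  moves=[40,0,0,0,0,0,0,40,0,0,0,0,0,0,40,0,0,0,0,0,0,40,0,0,-35,0,0,0,40,-40,0,-35,0,0,0,40,-40,0,0,0,0,0,40,-40,-40,0,0,0,0,50,0,-40,0,0,0,0],
)

```text
t: 9.35
tool_pos: [0.6836, -0.139, 0.3066]
orientation: [-0.356, -3.12, -0.0]
force: [-0.7, -0.5, -0.0]
opening: 0.0444
gripper_force: 0.0
```

Call:
drive_tool(
  moves=[60,0,0,0,0,0,0,60,0,0,0,0,0,0,60,0,0,0,0,0,0],
)

```text
t: 9.65
tool_pos: [0.6811, -0.1377, 0.3084]
orientation: [-0.359, -3.12, -0.001]
force: [-0.3, -0.9, 0.1]
opening: 0.0597
gripper_force: 0.0
```

```bash
cat > chk.py <<'E'
from h import *; from plant import robot
c=robot.read_camera("wrist"); g=cv2.cvtColor(c["color"],cv2.COLOR_RGB2GRAY).astype(float)
s=robot.read_state(); print(s["t"],toP(s["tool_pos"]))
u0=proj(c,np.r_[toW([142,-20])[0],.01])[0]; print(u0)
L=[]
for r in range(int(u0[1])-8,int(u0[1])+9):
    a=int(u0[0])-9; w=np.clip(235-g[r,a:a+24],0,None); L.append((a+(w*np.arange(24)).sum()/w.sum(),r))
p=toP(ray(c,L,.01)); print("line",np.median(p,0),p[:,1].std())
E_=[]
for r in range(110,215,3):
    x=int(proj(c,np.r_[toW([50,-18])[0],.01])[0][0]); seg=cv2.GaussianBlur(c["color"],(3,3),0)[r,x-25:x+25].astype(int); sat=seg[:,0]-seg[:,2]
    k=np.argmax(sat>25); E_.append((x-25+k-.5,r))
p=toP(ray(c,E_,.01)); print("face",p[::5].round(1).tolist(),np.median(p,0))
E
python3 chk.py
```

```text
9.7 [[123.4804797  -82.75494452]]
[410.2205558  264.00208474]
line [141.99732274 -16.72338061] 0.03628319601853956
face [[34.6, -17.8], [44.2, -17.8], [54.0, -17.9], [63.9, -18.0], [74.0, -18.0], [84.3, -18.1], [94.8, -18.9]] [ 67.90512411 -18.02499021]
```

The fence is set to within about 1.2 mm. Next is the lever, which I'll push from behind with closed fingers.

Call:
drive_tool(
  moves=[0,26,28,0,0,0,0,0,27,28,0,0,0,0,0,27,28,0,0,0,0,0,27,28,0,0,0,0,0,27,28,0,0,0,0,0,27,28,0,0,0,0,0,26,28,0,0,0,0,0,26,27,0,0,0,0],
)

```text
t: 10.5
tool_pos: [0.5231, 0.1294, 0.3091]
orientation: [0.357, 3.12, 0.001]
force: [-0.0, -0.3, 0.4]
opening: 0.0022
gripper_force: 0.0
```

Call:
drive_tool(
  moves=[0,0,0,0,0,0,0,0,0,0,0,0,0,0,0,0,0,0,0,0,0],
)

```text
t: 10.8
tool_pos: [0.5248, 0.127, 0.309]
orientation: [0.359, 3.12, -0.0]
force: [-0.3, -0.1, -0.2]
opening: 0.0005
gripper_force: 0.0
```

```bash
python3 - <<'E'
from h import *; from plant import robot
s=robot.read_state(); togo(s,toW([-90,140])[0],.067,Y); print(s["opening"],toP(s["tool_pos"]))
c=robot.read_camera("wrist"); cv2.imwrite("pics/w4.png",c["color"][:,:,::-1])
E
```

```text
turn [0.   0.05 0.04] shift [ 1.   0.9 75. ] q [ 0.14  0.03  1.77 -0.    1.34 -1.2 ] t 10.8
0.0004841191186639581 [[-88.96603949 139.10911042]]
```

View pics/w4.png

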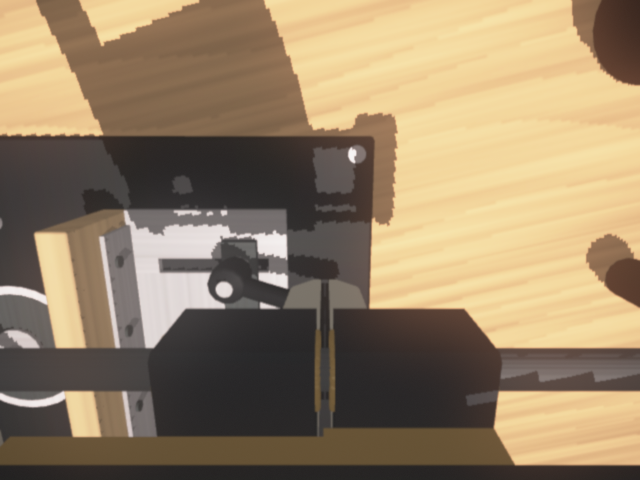

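The closed fingertips are at (325,283) and the lever runs right from its hub at (225,288), on the far side of the fingers as planned. Descending now.

Call:
drive_tool(
  moves=[0,1,1,25,0,0,0,0,0,0,20,0,0,0,0,0,0,15,0,0,0,0,0,0,15,0,0,0,0,0,0,0,0,0,0],
)

```text
t: 11.35
tool_pos: [0.5231, 0.1276, 0.2311]
orientation: [-0.361, -3.117, 0.002]
force: [-0.1, -0.1, 0.0]
opening: 0.0007
gripper_force: 0.0
```

```bash
python3 - <<'E'
from h import *
hub=np.array([-70,75.]); prev=np.array([-90,140.])
for th in (12,25,40,55,68,80,88):
    t=np.radians(th); d=np.array([np.sin(t),np.cos(t)]); n=np.array([np.cos(t),-np.sin(t)])
    p=hub+60*d-n*(7.5+7.5*np.cos(t)+17.5*np.sin(t)); print(th,p.round(1),"tool shift",[-(p-prev)[0].round(1),(p-prev)[1].round(1)]); prev=p
E
```

```text
12 [-75.6 137.5] tool shift [np.float64(-14.4), np.float64(-2.5)]
25 [-64.3 138.5] tool shift [np.float64(-11.3), np.float64(1.0)]
40 [-50.2 136.7] tool shift [np.float64(-14.1), np.float64(-1.8)]
55 [-35.8 130.8] tool shift [np.float64(-14.4), np.float64(-5.9)]
68 [-24.3 122.1] tool shift [np.float64(-11.5), np.float64(-8.7)]
80 [-15.4 111.1] tool shift [np.float64(-8.9), np.float64(-11.0)]
88 [-10.9 102.3] tool shift [np.float64(-4.5), np.float64(-8.7)]
```

Call:
drive_tool(
  moves=[0,-14,-3,0,0,0,0,0,-11,1,0,0,0,0,0,-14,-2,0,0,0,0,0,-14,-6,0,0,0,0,0,-12,-9,0,0,0,0,0,0,0,0,0,0,0],
)

```text
t: 11.95
tool_pos: [0.5838, 0.0941, 0.234]
orientation: [0.362, 3.12, 0.0]
force: [-0.1, 0.1, 0.2]
opening: 0.0006
gripper_force: 0.1
```

Call:
drive_tool(
  moves=[0,-9,-11,0,0,0,0,0,-5,-8,0,0,0,0,0,0,0,0,0,0,0,0,0,0,0,0,0,0],
)

```text
t: 12.35
tool_pos: [0.5924, 0.0733, 0.2342]
orientation: [0.36, 3.119, -0.0]
force: [-0.7, 0.2, -0.3]
opening: 0.0005
gripper_force: 0.0
```

Call:
drive_tool(
  moves=[0,0,-3,0,0,0,0,0,0,0,0,0,0,0],
)

```text
t: 12.55
tool_pos: [0.592, 0.0715, 0.2344]
orientation: [0.359, 3.119, 0.004]
force: [4.0, 7.1, -1.4]
opening: 0.0003
gripper_force: 3.9
```

```bash
python3 - <<'E'
from h import *; from plant import robot
s=robot.read_state(); print(toP(s["tool_pos"]),s["force"],s["wrist_torque"]); w=robot.read_camera("side")
p=proj(w,np.r_[toW([0,50])[0],.03])[0].astype(int)
cv2.imwrite("pics/s2.png",cv2.resize(w["color"][p[1]-60:p[1]+60,p[0]-80:p[0]+80,::-1],None,fx=4,fy=4,interpolation=cv2.INTER_CUBIC))
E
```

```text
[[-10.96727585 100.37148148]] [ 3.97936903  7.14681124 -1.40196005] [ 1.32625313 -0.56593421  0.07169429]
```

Call:
drive_tool(
  moves=[0,0,-2,0,0,0,0,0,0,-2,0,0,0,0,0,0,0,0,0,0,0],
)

```text
t: 12.9
tool_pos: [0.5915, 0.0703, 0.2345]
orientation: [0.357, 3.117, 0.012]
force: [7.5, 22.6, -4.5]
opening: 0.0007
gripper_force: 11.6
```

```bash
python3 - <<'E'
from h import *; from plant import robot
s=robot.read_state(); print(toP(s["tool_pos"]),s["force"],s["wrist_torque"])
E
```

```text
[[-11.16228055  99.02860492]] [ 7.50710262 22.62417458 -4.53234903] [ 3.93007942 -1.32423678  0.12225419]
```

The force rose to 23 N with almost no motion, so the lever is at its stop. I'll back off, lift and look.

Call:
drive_tool(
  moves=[0,0,10,0,0,0,0,0,0,10,-15,0,0,0,0,0,0,-30,0,0,0,0,0,0,-30,0,0,0,0,0,20,-20,0,0,0,0,0,0,0,0,0,0,0,0,0,0,0,0,0,0],
)

```text
invalid input at $.moves: expected a multiple of 7 numbers
```

Call:
drive_tool(
  moves=[0,0,0,0,0,0,0],
)

```text
t: 13.0
tool_pos: [0.5915, 0.0703, 0.2345]
orientation: [0.357, 3.117, 0.012]
force: [6.7, 22.9, -4.0]
opening: 0.0005
gripper_force: 11.4
```

```bash
python3 - <<'E'
from h import *; from plant import robot
c=robot.read_camera("wrist"); np.savez("w5.npz",**c); cv2.imwrite("pics/w5.png",c["color"][:,:,::-1]); s=robot.read_state()
print(toP(s["tool_pos"]),s["tool_pos"][2],s["force"]); print(toP(ray(c,[[325,283]],s["tool_pos"][2]-.186)), proj(c,s["tool_pos"]-[0,0,.186]))
E
```

```text
[[-11.16159144  99.10650693]] 0.2345612421146376 [ 7.71507691 22.29185361 -4.98130878]
[[-19.60310922 100.91553571]] [[320.91846785 300.70808543]]
```

View pics/w5.png

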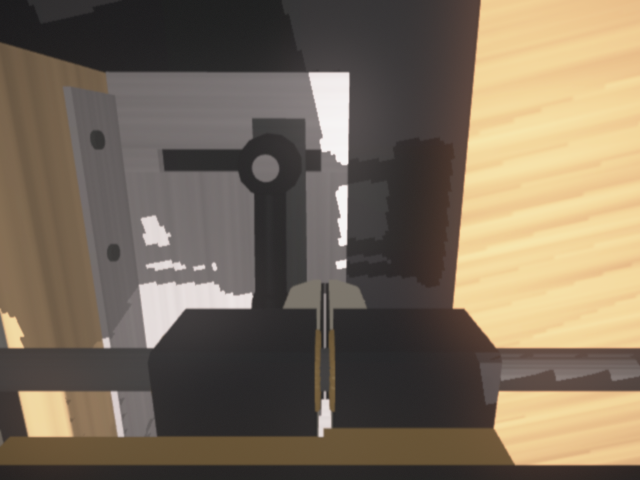

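The lever points straight along the fence (hub at (268,167), arm down the image), so it is tight. Backing off and going to the drum.

Call:
drive_tool(
  moves=[0,0,10,0,0,0,0,0,0,10,-10,0,0,0,0,0,0,-40,0,0,0,40,0,0,-40,0,0,0,75,0,-30,-40,0,0,0,75,0,-48,0,0,0,0,75,0,-48,0,0,0,0,75,0,-48,0,0,0,0],
)

```text
t: 13.85
tool_pos: [0.5551, -0.0848, 0.3654]
orientation: [0.358, 3.119, -0.002]
force: [1.1, -0.2, -0.0]
opening: 0.0362
gripper_force: 0.0
```

```bash
python3 - <<'E'
from h import *; from plant import robot
s=robot.read_state(); togo(s,[.496,-.3455],.14,Y)
E
```

```text
turn [-0.05  0.14  0.04] shift [  -1.8 -267.3   58.4] q [-0.24  0.05  1.65 -0.    1.44 -1.58] t 13.85
```

Call:
drive_tool(
  moves=[75,-1,-42,0,0,0,0,75,-1,-42,0,0,0,0,75,0,-42,0,0,0,0,75,0,-42,0,0,0,0,75,0,-42,0,0,0,0,75,0,-42,0,0,0,0,75,0,0,0,0,0,0,75,0,0,0,0,0,0],
)

```text
t: 14.65
tool_pos: [0.4998, -0.3301, 0.3642]
orientation: [0.363, 3.12, -0.0]
force: [0.3, 0.2, -0.4]
opening: 0.0751
gripper_force: 0.0
```

```bash
python3 - <<'E'
from h import *; from plant import robot
s=robot.read_state(); togo(s,[.496,-.3455],.068,Y); print(s["opening"])
c=robot.read_camera("wrist"); np.savez("w6.npz",**c); cv2.imwrite("pics/w6.png",c["color"][:,:,::-1]); print(proj(c,[.496,-.3455,.09]))
E
```

```text
turn [-0.02  0.01 -0.13] shift [  0.2 -15.8 129.2] q [-0.67  0.15  1.54 -0.    1.45 -2.01] t 14.65
0.07505197746373021
[[300.49265644 247.89607263]]
```

View pics/w6.png

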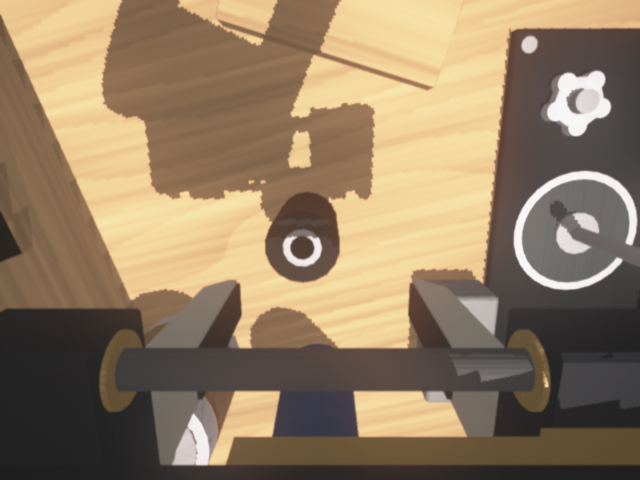

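The drum's bore is at (302,249), within 2 px of the prediction at (300.5,248), and nothing blocks the fingers. Descending to grasp.

Call:
drive_tool(
  moves=[75,0,-16.5,20,0,0,0,75,0,0,40,0,0,0,75,0,0,35,0,0,0,75,0,0,20,0,0,0,75,0,0,14,0,0,0,75,0,0,0,0,0,0,45,0,0,0,0,0,0,45,0,0,0,0,0,0],
)

```text
t: 15.5
tool_pos: [0.4973, -0.3457, 0.2367]
orientation: [0.359, 3.118, -0.003]
force: [0.6, 0.4, 0.4]
opening: 0.0634
gripper_force: 0.0
```

Call:
drive_tool(
  moves=[45,0,0,0,0,0,0,45,0,0,0,0,0,0,45,0,0,0,0,0,0,45,0,0,0,0,0,0],
  grip_force=20,
)

```text
t: 15.9
tool_pos: [0.4968, -0.3458, 0.2359]
orientation: [0.36, 3.119, -0.001]
force: [-0.6, 2.3, 6.2]
opening: 0.0488
gripper_force: 20.0
```

```bash
python3 - <<'E'
from h import *; from plant import robot
s=robot.read_state(); togo(s,[.496,-.3455],.068,Y); print(s["opening"],s["gripper_force"],s["tool_pos"],s["force"])
E
```

```text
turn [-0.04  0.11 -0.01] shift [0.8 0.1 0.9] q [-0.69  0.28  1.63  0.    1.22 -2.03] t 15.9
0.048760472039523925 19.998931428417563 [ 0.49679993 -0.34576325  0.23589619] [-0.64953535  2.25424538  6.21049709]
```

Call:
drive_tool(
  moves=[45,0,0,-30,0,0,0,45,0,0,-40,0,0,0,45,0,0,-40,0,0,0,45,0,0,-40,0,0,0,45,0,0,-5,0,0,0,45,0,0,0,0,0,0,45,0,0,0,0,0,0],
  grip_force=25,
)

```text
t: 16.6
tool_pos: [0.4959, -0.3452, 0.3873]
orientation: [-0.36, -3.118, -0.003]
force: [0.1, 1.4, -3.4]
opening: 0.0489
gripper_force: 25.0
```

```bash
python3 - <<'E'
from h import *; from plant import robot
s=robot.read_state(); sp=toW([0,-99.8])[0]; print(sp); togo(s,sp+[.0006,0],.223,Y); print(s["opening"],s["gripper_force"])
E
```

```text
[ 0.55709538 -0.12588303]
turn [ 0.08 -0.16 -0.01] shift [-10.3 227.6  -2.7] q [-0.69  0.15  1.5  -0.    1.5  -2.03] t 16.6
0.04889349688805841 24.993665164802223
```

Call:
drive_tool(
  moves=[45,-2,30,-3,0,0,0,45,-2,40,0,0,0,0,45,-2,40,0,0,0,0,45,-2,40,0,0,0,0,45,-2,40,0,0,0,0,45,0,37.5,0,0,0,0,45,0,0,0,0,0,0,45,0,0,0,0,0,0],
)

```text
t: 17.4
tool_pos: [0.5575, -0.1253, 0.39]
orientation: [-0.356, -3.117, -0.001]
force: [-0.7, -0.4, -3.1]
opening: 0.0489
gripper_force: 25.0
```

```bash
python3 - <<'E'
from h import *; from plant import robot
s=robot.read_state(); sp=toW([0,-99.8])[0]; togo(s,sp+[.0006,0],.223,Y)
for n in ("top","side"):
    c=robot.read_camera(n); np.savez(n+"3.npz",**c)
    p=proj(c,np.r_[sp,.13])[0].astype(int); cv2.imwrite(f"pics/{n}3.png",cv2.resize(c["color"][p[1]-45:p[1]+45,p[0]-55:p[0]+55,::-1],None,fx=3.5,fy=3.5,interpolation=cv2.INTER_CUBIC))
# spindle tip in the first side/top pictures by depth
for n in("top0","side0"):
    c=dict(np.load(n+".npz")); P=cloud(c); m=(np.hypot(*(P[...,:2]-sp).transpose(2,0,1))<.02)&(P[...,2]>.1)&(P[...,2]<.14)
    print(n,m.sum(),np.median(P[m],0))
E
```

```text
turn [-0.01 -0.24  0.12] shift [-0.3 -0.5 -0. ] q [-0.31  0.06  1.59 -0.    1.5  -1.65] t 17.4
top0 24 [ 0.556152   -0.12387304  0.11855352]
side0 47 [ 0.55689377 -0.12831253  0.11547233]
```

Call:
drive_tool(
  moves=[45,0,-0.5,15,0,0,0,45,0,0,10,0,0,0,45,0,0,5,0,0,0,45,0,0,5,0,0,0,45,0,0,5,0,0,0,45,0,0,0,0,0,0,45,0,0,0,0,0,0],
)

```text
t: 18.2
tool_pos: [0.5578, -0.1262, 0.3523]
orientation: [-0.359, -3.121, -0.001]
force: [0.6, 4.5, -4.9]
opening: 0.0489
gripper_force: 25.0
```

Call:
drive_tool(
  moves=[45,0,1,5,0,0,0,45,0,0,10,0,0,0,45,0,0,0,0,0,0],
)

```text
t: 18.5
tool_pos: [0.5577, -0.1255, 0.3357]
orientation: [-0.359, -3.119, -0.001]
force: [0.9, 3.5, -4.5]
opening: 0.0487
gripper_force: 25.0
```

Call:
drive_tool(
  moves=[45,0,1.5,10,0,0,0,45,0,0,15,0,0,0,45,0,0,15,0,0,0,45,0,0,0,0,0,0],
)

```text
t: 18.9
tool_pos: [0.5573, -0.1241, 0.2938]
orientation: [-0.36, -3.117, -0.001]
force: [1.5, 0.2, -1.4]
opening: 0.0489
gripper_force: 25.0
```

Call:
drive_tool(
  moves=[45,0,0,15,0,0,0,45,0,0,15,0,0,0,45,0,0,8,0,0,0,45,0,0,3,0,0,0,45,0,0,0,0,0,0,45,0,0,0,0,0,0],
)

```text
t: 19.5
tool_pos: [0.5586, -0.1243, 0.2571]
orientation: [0.36, 3.12, -0.0]
force: [0.9, -0.4, -2.9]
opening: 0.049
gripper_force: 25.0
```

Call:
drive_tool(
  moves=[45,0,0,2,0,0,0,45,0,0,0,0,0,0],
)

```text
t: 19.7
tool_pos: [0.5585, -0.1243, 0.2549]
orientation: [0.36, 3.12, -0.0]
force: [-0.4, -0.7, -2.7]
opening: 0.0489
gripper_force: 25.0
```

Call:
drive_tool(
  moves=[45,0,0,2,0,0,0,45,0,0,2,0,0,0,45,0,0,1,0,0,0,45,0,0,0,0,0,0],
)

```text
t: 20.1
tool_pos: [0.5584, -0.1243, 0.2499]
orientation: [0.36, 3.121, -0.0]
force: [-1.2, 1.1, 1.8]
opening: 0.049
gripper_force: 25.0
```

The seat is felt. Releasing and retreating straight up.

Call:
drive_tool(
  moves=[75,0,0,0,0,0,0,75,0,0,0,0,0,0,75,0,0,0,0,0,0,75,0,0,-15,0,0,0,75,0,0,-40,0,0,0,75,0,0,-45,0,0,0,75,0,0,-45,0,0,0,75,50,0,0,0,0,0],
)

```text
t: 20.9
tool_pos: [0.5146, -0.1146, 0.4054]
orientation: [0.358, 3.104, -0.005]
force: [-0.1, -0.5, 1.0]
opening: 0.075
gripper_force: 0.0
```

Call:
drive_tool(
  moves=[75,45,0,0,0,0,0,75,45,0,0,0,0,0,75,45,0,0,0,0,0,75,0,0,0,0,0,0,75,0,0,0,0,0,0],
)

```text
t: 21.4
tool_pos: [0.3776, -0.082, 0.3962]
orientation: [0.36, 3.117, -0.001]
force: [1.0, -0.2, 1.0]
opening: 0.0751
gripper_force: 0.0
```

```bash
python3 - <<'E'
from h import *; from plant import robot
sp=toW([0,-99.8])[0]; s=robot.read_state(); print(s["tool_pos"],s["force"],s["t"])
c=robot.read_camera("top"); w=robot.read_camera("side"); ims=[]
for n,c in (("top",c),("side",w)):
    P=cloud(c); m=(np.hypot(*(P[...,:2]-sp).transpose(2,0,1))<.04)
    Q=P[m&(P[...,2]>.09)&(P[...,2]<.113)]; print(n,len(Q),np.median(Q[:,2]),Q.min(0).round(4),Q.max(0).round(4))
    p=proj(c,np.r_[toW([10,-20])[0],.05])[0].astype(int)
    ims.append(cv2.resize(c["color"][p[1]-60:p[1]+60,p[0]-65:p[0]+65,::-1],None,fx=3,fy=3,interpolation=cv2.INTER_CUBIC))
cv2.imwrite("pics/end.png",np.hstack(ims))
E
```

```text
[ 0.37763329 -0.08197991  0.39621484] [ 0.9662848  -0.24106453  0.97170494] 21.4
top 285 0.10374885011751689 [ 0.5321 -0.1509  0.0907] [ 0.5806 -0.1008  0.1117]
side 345 0.10265544276885535 [ 0.5336 -0.1524  0.09  ] [ 0.5825 -0.101   0.1125]
```

View pics/end.png

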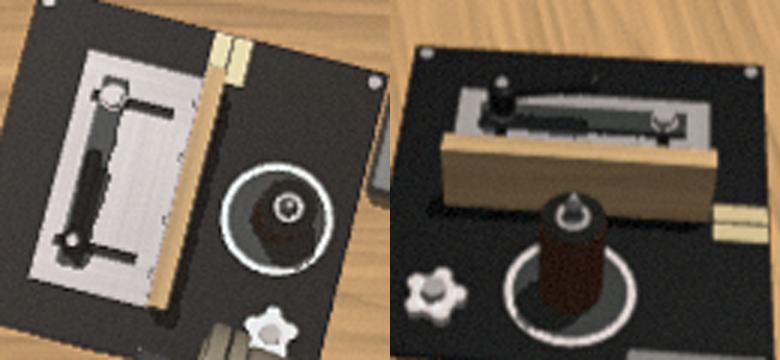

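The drum stands seated on the spindle with its top at 0.104 m, as expected. The fence is at the line ((740,222) in the side half) and the lever lies parallel to the fence. Handing in.

```bash
python3 -c "
from plant import robot
print(robot.close_job())"
```

```text
the job is handed in; nothing more can be done
None
```

I handed the job in at about 21 s on the clock: the middle drum is seated on the spindle, the fence measured about 1 mm from the pencil line, and the clamp lever is at its stop; the hand-in returned no verdict.

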